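# Hook the sprung test probe onto the coil stud

### The job

The ignition coil on the bench is to be tested: press the sprung plunger of the test probe down so that its hook drops below the coil's brass stud, slide the probe along its rail until the hook's shank just touches the stud, then let the plunger up so that the hook catches the stud from below and let go. Work by feel and gently: the stud is in brittle porcelain, so never lean on it, and leave the wire brush, the piston and the spray can alone.

Things in the scene. Friction and masses are not known exactly. Their poses are not given: they have to be found in the camera images.
- rig: fixed probe stand: plywood foot 150 x 320 mm, 18 mm thick, with a flat aluminium rail along its y axis, 55 mm to the -x side of its origin, top of the rail 162 mm above the table, on two posts at y = +-142 mm. Origin on the table top, z up. The probe travels in the plane x = 0 of this frame, along +y towards the stud.
- carriage: dark carriage (36 mm long) that slides along the rail in the stand's y direction (130 mm of travel, about 1.8 N of friction, stays where left) and holds the upright black probe barrel, 14 mm diameter, from 112 to 164 mm above the table. Origin: on the table plane directly below the probe's axis; axes as the stand's. It starts 30 to 125 mm on the -y side of the stud.
- cap_top (a point): centre of the top of the plunger's black cap: an upright cylinder 18 mm diameter and 30 mm tall (182 to 212 mm above the table when the plunger is up), on the probe's axis, 18 mm of free rod between cap and barrel; can be pinched from above. It moves down with the plunger.
- plunger (a joint): how far the plunger is pressed, m: 0 up, 0.015 down at its stop. Takes about 2 N at first, 6.5 N at full depth; let go, it rises by itself (damped). Cap and hook are one piece with it. Above 0.0095 the hook passes below the stud. Let up with the stud in the hook it rests at about 0.0065; at 0 it has caught nothing; at about 0.009 only the hook's tip is under the stud.
- block: fixed wooden block 64 x 110 x 34 mm on the stand's foot below the rail, axes as the stand's; origin: centre of its underside, 18 mm above the table. The coil, a dark upright can of 42 mm diameter, stands in a slot along y on it, up to 18 mm either side of the origin: this is not measured and must be seen or felt.
- wire_brush: wire brush lying on the table, bystander, origin on its underside
- piston: aluminium piston, 105 mm tall, on a 60 mm wooden block, bystander, origin under its centre
- spray: spray can, 60 mm diameter, 170 mm tall, bystander, origin under its centre
- hook (a point): the steel hook below the barrel, a flat J 7 mm wide: shank 4 mm thick along y on the probe's axis, foot 3 mm thick reaching 13.5 mm from the axis to +y, upturned tip at its end 3 mm high and 3 mm thick, 8.5 mm gap between shank and tip. The point: on the axis at the foot's upper face, 79 mm above the table with the plunger up (3 mm above the stud's axis, so it would run into the stud).
- stud_zone (a point): middle of where the stud can be: on the block, 55 mm from its origin along +x. The coil's level brass stud, 7 mm diameter with a 12 mm ball on its end, sticks out of the can along +x at this height (axis 76 mm above the table) and up to 18 mm either side of this point along y; the probe crosses it about midway of its bare length. It takes no more than 9 N from the hook.

How it is judged:
By the outcome, as a careful person would: the job done as asked, in the order asked, and still so for the second after the job is handed in, with the robot touching nothing.
It also fails if it takes over 43 s, if anything falls off the work surface, if the arm or the gripper's body presses on something with over 40 N, if the wrist force passes 120 N, or if a joint passes its speed limit or range.

### The arm

A 6-joint arm with a two-finger parallel gripper is mounted at the origin on the work surface. World frame = base frame: x ahead of the robot, y to its left, z up, the work surface at z = 0. Lengths are in m, angles in degrees, forces in N, time in s.
With the tool pointing down it reaches from about 0.35 to 1 m from the base axis. Payload 7.1 kg.
Tool frame: the origin (TCP) lies between the finger pads; the fingertips stand 25 mm ahead of it and the grasp point (between the pads) lies 6 mm ahead of it (robot.tips_ahead is the distance from the TCP to the fingertips, in m); y points along the fingers, x is the direction in which the jaws open and shut, and the axes are right-handed (so a half turn about y gives the same grasp; the last joint's range is limited). The gripper opens to 85 mm and grips with 20 to 120 N. Pads are 22 mm wide; open, the fingers measure 114 mm over their backs; the gripper's body (76 mm by 85 mm) begins 54 mm behind the grasp point. The pads swing forward as they close: fully open they stand 13 mm farther back than shut.
Start: joints at [62.281, 24.242, 93.386, -0, 62.372, -1.089], TCP at [0.28, 0.559, 0.227] pointing down, gripper open.
Joint ranges: [-172.04, 172.04], [-51.8, 120.97], [4.93, 147.93], [-75.15, 255.16], [6.16, 154.13], [-145.62, 145.62]. Speed limits (degrees/s): [136.94, 136.94, 172.46, 180, 180, 180].

### API

Orientations are given as a 3x3 rotation matrix whose columns are the frame's x, y, z axes.
In Python, from bench import robot gives the robot as it stands.
- The arm moves only by the tool jog_arm, never from a script. Its argument "commands" is a list of rows, each a list of 3 entries, a list of its own where there are three numbers: the opening, from 0 (shut) to 1 (fully open), then the shift along the tool's x, y, z in units of 800 mm (1.0 is 800 mm), then the turn, a rotation vector about the tool's x, y, z in units of 0.5 rad (1.0 is 0.5 rad). A call has exactly 8 rows; each row is the pose to reach, as a shift and turn from the pose measured when the call began, along the tool's axes at that moment; what a row does not reach only later rows make up. A row lasts 1/12 s, in which the tool goes at most 41.7 mm and 7.16 degrees, less where a joint would pass 70% of its speed; a pose out of reach is approached as far as the arm can. A call with a number of a shift or a turn outside -1 to 1 is refused whole. A call with a gripper value outside its range is refused whole. The fingers move at their own pace and stop on an object; the grip force is fixed at half the most. Time passes only in rows, so rows that repeat a pose let the fingers close, or fill a call up. It gives the time, the measured TCP pose, the force and the opening at its end, in the units of the state.
- robot.sense(): the state, without advancing time (a new reading comes with each control period).
- robot.read_camera(name): name is "scene" or "top" or "wrist"; returns a dict with "color" (480x640x3 uint8, red, green, blue), "K" (3x3 intrinsics, pixels), "D" ([k1, k2, p1, p2, k3] as OpenCV has them; the pictures are not rectified), "world_from_camera" (4x4, takes a point from camera to world coordinates); the wrist camera has in their place "mount" (4x4, takes a point from camera to tool coordinates, whose origin is the TCP and whose axes are the tool frame's). Camera axes: x right, y down, z forward; pixel columns grow to the right and rows downward; lengths in m; the calibration is good to about 2 mm. A picture is of the moment at which its call begins: read the wrist's pose just before it. There is no depth.
- robot.hand_in(): hands the job in, once; it reports no verdict.
Trained networks look in the newest picture that a camera, given by its name, has taken for a name from the list of things; names that differ only in an ending like _2 or _b are one class to them, and where a whole thing is asked for, a point or a joint stands for the part that bears it (a point fixed in the world has none). Each returns a list of dicts, best first, with "confidence" (0 to 1); they miss things now and then, are a little off and sometimes report something else, mostly with a low value. They report only what shows in the picture. A call takes as long as a camera call.
- robot.look_for(thing, camera): "point" ([row, column] in pixels, amid what is visible of it).
- robot.pinpoint(thing, camera): "point" ([row, column] in pixels: a listed point, or the origin of a listed thing).
The state is a dict: "clock": time; "joint_pos": joint angles; "dq": joint speeds; "tau": joint torques, N m; "position": TCP position; "eef_rot": TCP orientation; "ft_force": force on the tool from outside, world axes, zero at the start; "wrist_torque": the same for the moment, N m; "gripper_width": opening from 0.0 (shut) to 1.0 (fully open).
Only numpy, scipy, OpenCV 4.12 (cv2) and the standard library are available. Lean on these libraries where they do the work, as an engineer would, in place of code of your own. Each camera call takes 0.05 s, during which the arm holds its last target.

## Working session

There is one attempt and no reset: what is moved stays moved. The work goes in short steps, Python scripts to look and compute and a tool call to move; the robot and the scene stay as the last step left them, time stands still between calls to the robot, and variables do not carry over. Pictures are saved under pics/ and viewed, and the job is handed in when it is done.

Besides the shell and the picture viewer there is one more tool, called after "Request:" as name([rows], argument=value, ...), one row to a line, values as JSON. jog_arm: Moves the arm, as the interface text tells. Its arguments: {"type":"object","properties":{"commands":{"type":"array","items":{"type":"array"}}},"required":["commands"]}

```bash
mkdir -p pics; ls; python3 - <<'E'
from bench import robot
import cv2
s=robot.sense(); print({k:s[k] for k in s})
for c in ("scene","top","wrist"):
    r=robot.read_camera(c); cv2.imwrite(f"pics/{c}0.png",r["color"][:,:,::-1])
    print(c,r["K"].tolist(),list(r["D"]),r.get("world_from_camera",r.get("mount")))
    for t in ("rig","carriage","cap_top","hook","block","stud_zone"):
        print(t,[(x["point"],round(x["confidence"],2)) for x in robot.pinpoint(t,c)][:2])
print(robot.sense()["clock"])
E
```

```text
pics
{'clock': 0.0, 'joint_pos': array([ 6.22810097e+01,  2.42850252e+01,  9.34322276e+01, -1.02167782e-03,
        6.23708468e+01, -1.08687031e+00]), 'dq': array([-0.05010914,  0.04553169, -0.02329416,  0.0520953 , -0.14576289,
        0.00477053]), 'tau': array([-6.31291141e-05, -5.57387853e+01, -2.81741023e+01,  1.54872987e-04,
        7.21846445e-03,  2.01497204e-05]), 'position': array([0.27986954, 0.55821747, 0.22603376]), 'eef_rot': array([[ 4.48252338e-01, -7.01219865e-04, -8.93906791e-01],
       [ 8.93905743e-01, -1.36851696e-03,  4.48252886e-01],
       [-1.53765043e-03, -9.99998818e-01,  1.33835399e-05]]), 'ft_force': array([ 0.05885435,  0.01766219, -0.05835685]), 'wrist_torque': array([-0.02393124, -0.05492438, -0.03110604]), 'gripper_width': 1.0025935847978351}
scene [[465.0952182838616, 0.0, 317.9480925298884], [0.0, 465.0952182838616, 237.14114786345604], [0.0, 0.0, 1.0]] [np.float64(0.034637224341483655), np.float64(0.0), np.float64(0.0), np.float64(0.0), np.float64(0.0)] [[-0.60309872  0.6228487  -0.49832863  1.03157851]
 [ 0.79762609  0.46460595 -0.38462182  0.395
[... 790 characters left out ...]
2.3, 310.1], 0.54)]
cap_top [([226.3, 311.0], 0.55)]
hook [([236.1, 311.6], 0.39)]
block [([259.7, 283.4], 0.64)]
stud_zone [([234.7, 280.1], 0.79)]
wrist [[371.8949258965327, 0.0, 318.3173760557401], [0.0, 371.8949258965327, 240.84139510895062], [0.0, 0.0, 1.0]] [np.float64(-0.04117140350696421), np.float64(0.0), np.float64(0.0), np.float64(0.0), np.float64(0.0)] [[ 9.99999246e-01  4.65519430e-04 -1.13647795e-03  4.75911315e-04]
 [ 1.21834487e-03 -2.59479919e-01  9.65747735e-01 -1.47335121e-01]
 [ 1.54681127e-04 -9.65748391e-01 -2.59480291e-01  6.61715735e-02]
 [ 0.00000000e+00  0.00000000e+00  0.00000000e+00  1.00000000e+00]]
rig []
carriage []
cap_top []
hook []
block []
stud_zone []
1.05
```

View pics/scene0.png

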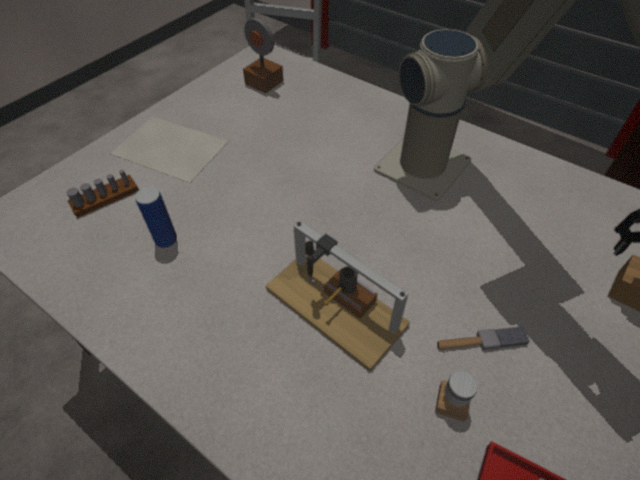

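View pics/top0.png

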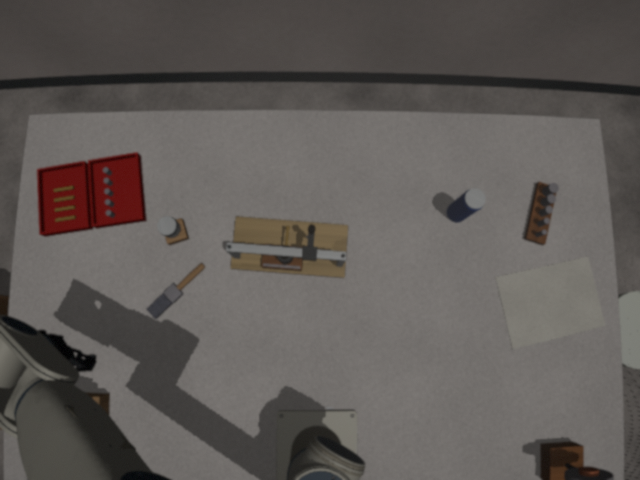

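```bash
python3 - <<'E'
import cv2
for c,(r0,r1,c0,c1),f in (("scene",(200,350,250,410),5),("top",(170,300,220,400),4)):
    a=cv2.imread(f"pics/{c}0.png")[r0:r1,c0:c1]
    a=cv2.resize(a,None,fx=f,fy=f,interpolation=cv2.INTER_CUBIC); a=a[:600,:800]; cv2.imwrite(f"pics/{c}0z.png",a)
E
```

```text
(no output)
```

View pics/scene0z.png

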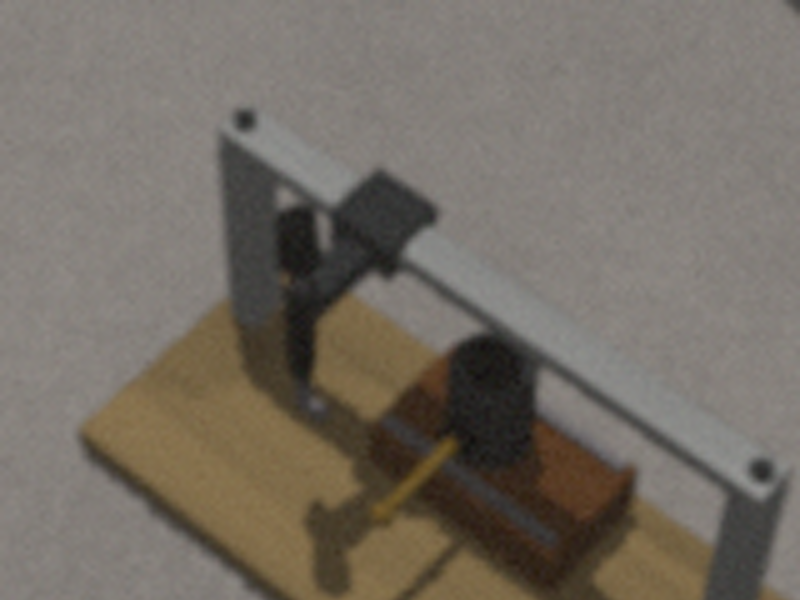

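View pics/top0z.png

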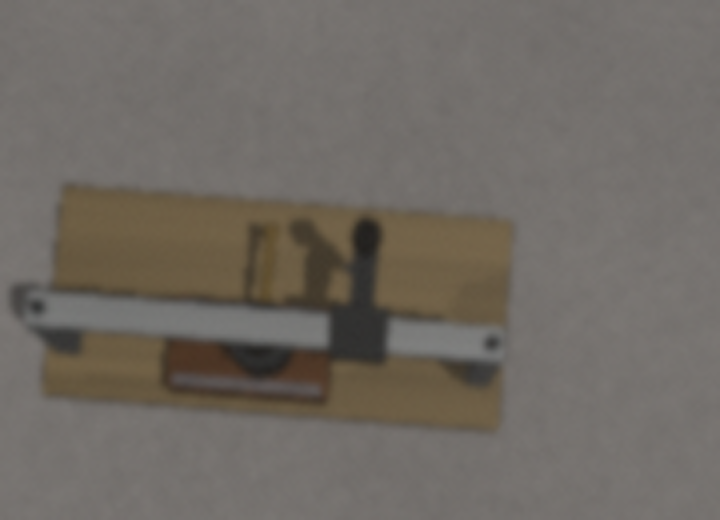

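```bash
cat > h.py <<'E'
import numpy as np,cv2
from bench import robot
from scipy.optimize import least_squares
def proj(P,r,w2c=None):
    T=np.linalg.inv(r["world_from_camera"]) if w2c is None else w2c
    return cv2.projectPoints(np.atleast_2d(np.array(P,float)),cv2.Rodrigues(T[:3,:3])[0],T[:3,3],r["K"],np.array(r["D"],float))[0][:,0]
def rigP(q,p):
    c,s=np.cos(q[2]),np.sin(q[2]); p=np.atleast_2d(np.array(p,float))
    return np.c_[q[0]+c*p[:,0]-s*p[:,1],q[1]+s*p[:,0]+c*p[:,1],p[:,2]]
E
python3 - <<'E'
from h import *
t=robot.read_camera("top"); s=robot.read_camera("scene")
Z=lambda u,f,o:[u[0]/f+o[0],u[1]/f+o[1]]
tz=lambda *u:Z(u,4,(220,170)); sz=lambda *u:Z(u,5,(250,200))
rig=[[-.055,.142,.162],[-.055,-.142,.162]]
foot=[[.075,.16,.018],[.075,-.16,.018],[-.075,-.16,.018],[-.075,.16,.018]]
TP=rig+foot; TM=[tz(38,306),tz(491,342),tz(65,186),tz(513,220),tz(498,430),tz(43,394)]
SP=rig+[[.075,-.16,.018]]; SM=[sz(761,468),sz(246,119),sz(82,432)]
def res(q,full=False):
    rt=proj(rigP(q,TP),t)-TM; rs=proj(rigP(q,SP),s)-SM
    return np.r_[rt.ravel(),rs.ravel()]
o=least_squares(res,[.6,.05,0.],loss="soft_l1"); q=o.x
print(q[:2],np.degrees(q[2])); print(res(q).reshape(-1,2).round(1))
# cap top y, stud y in rig frame
cap=(tz(368,233),sz(297,212)); 
def rc(v): P=rigP(q,[[0,v[0],.212]]); return np.r_[(proj(P,t)-cap[0]).ravel(),(proj(P,s)-cap[1]).ravel()]
oc=least_squares(rc,[-.05]); print("cap y",oc.x,rc(oc.x), rigP(q,[[0,oc.x[0],.212]]))
for y in (-.04,-.03,-.02,-.01,0,.01,.02,.03):
  P=rigP(q,[[-.02,y,.076],[0,y,.076],[.015,y,.076]])
  print(y,((proj(P,t)-[220,170])*4).round(0).tolist(),((proj(P,s)-[250,200])*5).round(0).tolist())
print("cap->zoom",((proj(rigP(q,[[0,oc.x[0],.212],[0,oc.x[0],.079]]),s)-[250,200])*5).round())
np.save("q.npy",np.r_[q,oc.x]); print(robot.sense()["clock"])
E
```

```text
[0.56881468 0.07438835] -4.98060939468609
[[-0.5  2.2]
 [-0.2  3.5]
 [-0.  -6.2]
 [ 0.7 -4.6]
 [ 0.3 -4.3]
 [-0.7 -5.7]
 [ 0.7 -2.5]
 [ 1.7 -3.1]
 [-5.8  0.1]]
cap y [-0.05911037] [-0.50445534  2.30867828  1.42707776 -2.51095876] [[0.5636828  0.01550117 0.212     ]]
-0.04 [[333.0, 307.0], [336.0, 277.0], [338.0, 255.0]] [[370.0, 380.0], [341.0, 407.0], [319.0, 428.0]]
-0.03 [[318.0, 305.0], [321.0, 276.0], [323.0, 254.0]] [[386.0, 392.0], [357.0, 420.0], [335.0, 441.0]]
-0.02 [[303.0, 304.0], [306.0, 274.0], [308.0, 252.0]] [[403.0, 405.0], [374.0, 432.0], [352.0, 453.0]]
-0.01 [[288.0, 302.0], [291.0, 273.0], [293.0, 251.0]] [[419.0, 417.0], [390.0, 445.0], [368.0, 466.0]]
0 [[274.0, 301.0], [276.0, 272.0], [279.0, 250.0]] [[436.0, 429.0], [407.0, 457.0], [385.0, 479.0]]
0.01 [[259.0, 300.0], [262.0, 270.0], [264.0, 248.0]] [[453.0, 442.0], [424.0, 470.0], [402.0, 491.0]]
0.02 [[244.0, 298.0], [247.0, 269.0], [249.0, 247.0]] [[470.0, 454.0], [441.0, 483.0], [419.0, 504.0]]
0.03 [[229.0, 297.0], [232.0, 268.0], [234.0, 246.0]] [[487.0, 467.0], [458.0, 496.0], [436.0, 517.0]]
cap->zoom [[304. 199.]
 [310. 381.]]
1.15
```

```bash
python3 - <<'E'
from h import *
t=robot.read_camera("top"); s=robot.read_camera("scene")
Z=lambda u,f,o:[u[0]/f+o[0],u[1]/f+o[1]]
tz=lambda *u:Z(u,4,(220,170)); sz=lambda *u:Z(u,5,(250,200))
rig=[[-.055,.142,.162],[-.055,-.142,.162]]
foot=[[.075,.16,.018],[.075,-.16,.018],[-.075,-.16,.018],[-.075,.16,.018]]
TP=rig+foot; TM=[tz(38,306),tz(491,342),tz(65,186),tz(513,220),tz(498,430),tz(43,394)]
SP=rig+[[.075,-.16,.018]]; SM=[sz(761,468),sz(246,119),sz(82,432)]
cap=(tz(368,233),sz(297,212))
def res(q,full=False):
    A=np.array(TP);A[2:,0]+=q[3];B=np.array(SP);B[2:,0]+=q[3]
    C=rigP(q,[[0,q[4],.212]])
    return np.r_[(proj(rigP(q,A),t)-TM).ravel(),(proj(rigP(q,B),s)-SM).ravel(),(proj(C,t)-cap[0]).ravel(),(proj(C,s)-cap[1]).ravel()]
o=least_squares(res,[.6,.05,0.,0,-.05],loss="soft_l1"); q=o.x
print(q,np.degrees(q[2])); print(res(q).reshape(-1,2).round(1))
for y in (-.01,0,.01,.02,.03):
  P=rigP(q,[[-.02,y,.076],[0,y,.076],[.015,y,.076]])
  print(y,((proj(P,t)-[220,170])*4).round(0).tolist(),((proj(P,s)-[250,200])*5).round(0).tolist())
print("cap,hook->zoom",((proj(rigP(q,[[0,q[4],.212],[0,q[4],.079]]),s)-[250,200])*5).round())
print("cap world",rigP(q,[[0,q[4],.212]]))
np.save("q.npy",q); print(robot.sense()["clock"])
# what tool-frame shift to hover above cap
E
```

```text
[ 0.57538129  0.07527325 -0.07495939 -0.02113194 -0.05960513] -4.294856865304724
[[-0.6  0.2]
 [-0.2  0.2]
 [-1.4 -0.6]
 [-0.4 -0.2]
 [-0.2  0.3]
 [-1.5  0.2]
 [-0.4 -0.8]
 [-0.5 -0.9]
 [-1.4 -2.7]
 [-0.6 -0.7]
 [-0.6 -0.2]]
-0.01 [[288.0, 293.0], [290.0, 263.0], [292.0, 241.0]] [[412.0, 427.0], [383.0, 456.0], [361.0, 477.0]]
0 [[273.0, 291.0], [275.0, 262.0], [277.0, 240.0]] [[429.0, 440.0], [400.0, 468.0], [378.0, 490.0]]
0.01 [[258.0, 290.0], [260.0, 261.0], [262.0, 239.0]] [[446.0, 452.0], [417.0, 481.0], [395.0, 503.0]]
0.02 [[243.0, 289.0], [245.0, 260.0], [247.0, 238.0]] [[463.0, 465.0], [434.0, 494.0], [412.0, 516.0]]
0.03 [[228.0, 288.0], [231.0, 259.0], [233.0, 237.0]] [[480.0, 477.0], [452.0, 506.0], [430.0, 529.0]]
cap,hook->zoom [[294. 211.]
 [301. 391.]]
cap world [[0.57091751 0.01583549 0.212     ]]
1.25
```

Request:
jog_arm([
  [0.6, [0, -0.05, 0], [0, 0, 0]],
  [0.6, [0, -0.092, 0], [0, -0.1, 0]],
  [0.6, [-0.443, -0.092, -0.629], [0, -0.778, 0]],
  [0.6, [-0.443, -0.092, -0.629], [0, -0.778, 0]],
  [0.6, [-0.443, -0.092, -0.629], [0, -0.778, 0]],
  [0.6, [-0.443, -0.092, -0.629], [0, -0.778, 0]],
  [0.6, [-0.443, -0.092, -0.629], [0, -0.778, 0]],
  [0.6, [-0.443, -0.092, -0.629], [0, -0.778, 0]],
])

```text
clock: 1.92
position: [0.3984, 0.3373, 0.3007]
eef_rot: [[0.075, 0.0, -0.997], [0.997, 0.0, 0.075], [0.0, -1.0, -0.0]]
ft_force: [0.4, 0.8, 0.0]
gripper_width: 0.599
```

```bash
cat > rel.py <<'E'
from h import *
import sys
s=robot.sense(); R=s["eef_rot"]; p=s["position"]
tgt=np.array(eval(sys.argv[1])); a=np.radians(float(sys.argv[2]) if len(sys.argv)>2 else 85.7)
Rt=np.c_[[np.cos(a),np.sin(a),0],[0,0,-1],np.cross([np.cos(a),np.sin(a),0],[0,0,-1])]
print("pos",p.round(4),"clk",s["clock"],"F",s["ft_force"].round(2),"x ang",np.degrees(np.arctan2(R[1,0],R[0,0])).round(2))
print("shift",(R.T@(tgt-p)/.8).round(4),"turn",(cv2.Rodrigues(R.T@Rt)[0].ravel()/.5).round(3))
E
python3 rel.py "[.571,.016,.30]"
```

```text
pos [0.3984 0.3373 0.3007] clk 1.9167 F [0.38 0.77 0.01] x ang 85.69
shift [-0.3843  0.0008 -0.2453] turn [ 0.001 -0.     0.001]
```

Request:
jog_arm([
  [0.6, [-0.384, 0, -0.245], [0, 0, 0]],
  [0.6, [-0.384, 0, -0.245], [0, 0, 0]],
  [0.6, [-0.384, 0, -0.245], [0, 0, 0]],
  [0.6, [-0.384, 0, -0.245], [0, 0, 0]],
  [0.6, [-0.384, 0, -0.245], [0, 0, 0]],
  [0.6, [-0.384, 0, -0.245], [0, 0, 0]],
  [0.6, [-0.384, 0, -0.245], [0, 0, 0]],
  [0.6, [-0.384, 0, -0.245], [0, 0, 0]],
])

```text
clock: 2.58
position: [0.5559, 0.0431, 0.3009]
eef_rot: [[0.075, 0.001, -0.997], [0.997, 0.0, 0.075], [0.0, -1.0, -0.001]]
ft_force: [1.6, 0.8, -0.6]
gripper_width: 0.6
```

```bash
python3 rel.py "[.571,.016,.27]"
```

```text
pos [0.5559 0.0431 0.3009] clk 2.5833 F [ 1.57  0.84 -0.57] x ang 85.68
shift [-0.0324  0.0386 -0.0213] turn [ 0.002 -0.001  0.001]
```

Request:
jog_arm([
  [0.6, [-0.0324, 0, -0.0213], [0, 0, 0]],
  [0.6, [-0.0324, 0.0, -0.0213], [0, 0, 0]],
  [0.6, [-0.0324, 0.02, -0.0213], [0, 0, 0]],
  [0.6, [-0.0324, 0.0386, -0.0213], [0, 0, 0]],
  [0.6, [-0.0324, 0.0386, -0.0213], [0, 0, 0]],
  [0.6, [-0.0324, 0.0386, -0.0213], [0, 0, 0]],
  [0.6, [-0.0324, 0.0386, -0.0213], [0, 0, 0]],
  [0.6, [-0.0324, 0.0386, -0.0213], [0, 0, 0]],
])

```text
clock: 3.25
position: [0.5715, 0.0164, 0.2711]
eef_rot: [[0.075, 0.003, -0.997], [0.997, 0.0, 0.075], [0.001, -1.0, -0.003]]
ft_force: [0.3, 0.6, 0.2]
gripper_width: 0.605
```

```bash
cat > w.py <<'E'
from h import *
import sys
n=sys.argv[1]; s=robot.sense(); r=robot.read_camera("wrist")
T=np.eye(4);T[:3,:3]=s["eef_rot"];T[:3,3]=s["position"]; W=T@np.array(r["mount"]); C=np.linalg.inv(W)
q=np.load("q.npy"); P=rigP(q,[[0,q[4],.212],[0,.0,.076],[0,.01,.076],[-.055,.142,.162]])
uv=proj(P,r,C); print(uv.round(1).tolist(), s["position"].round(4), s["clock"],s["ft_force"].round(2))
im=np.ascontiguousarray(r["color"][:,:,::-1]); cv2.imwrite(f"pics/{n}_raw.png",im)
for u in uv: cv2.drawMarker(im,tuple(int(round(v)) for v in u),(0,0,255),0,8,1)
cv2.imwrite(f"pics/{n}.png",im)
for t in ("cap_top","hook","stud_zone"): print(t,[(x["point"],round(x["confidence"],2)) for x in robot.pinpoint(t,"wrist")][:1])
E
python3 w.py w1
```

```text
[[316.5, 257.2], [380.9, 213.0], [391.6, 213.0], [608.1, 159.1]] [0.5715 0.0164 0.2711] 3.25 [0.26 0.6  0.23]
cap_top [([258.5, 316.7], 0.58)]
hook [([198.8, 319.5], 0.41)]
stud_zone [([215.5, 397.6], 0.84)]
```

View pics/w1.png

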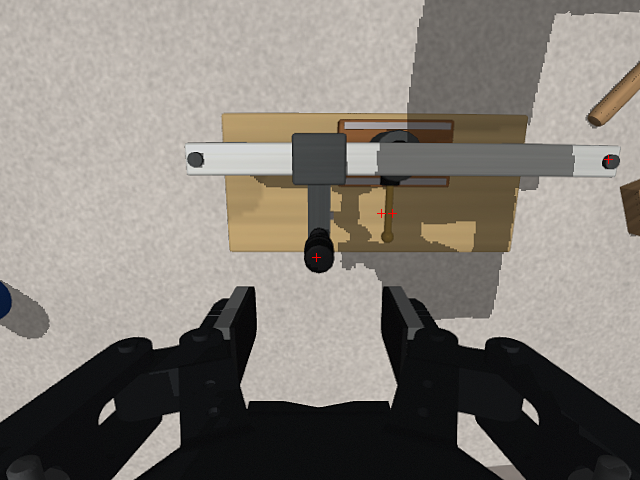

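Request:
jog_arm([
  [0.6, [0.001, 0.02, 0], [0, 0, 0]],
  [0.6, [0.001, 0.04, 0], [0, 0, 0]],
  [0.55, [0.001, 0.06, 0], [0, 0, 0]],
  [0.5, [0.001, 0.079, 0], [0, 0, 0]],
  [0.45, [0.001, 0.079, 0], [0, 0, 0]],
  [0.4, [0.001, 0.079, 0], [0, 0, 0]],
  [0.35, [0.001, 0.079, 0], [0, 0, 0]],
  [0.3, [0.001, 0.079, 0], [0, 0, 0]],
])

```text
clock: 4.12
position: [0.5722, 0.017, 0.2087]
eef_rot: [[0.075, 0.004, -0.997], [0.997, 0.0, 0.075], [0.001, -1.0, -0.004]]
ft_force: [0.1, -0.1, 0.2]
gripper_width: 0.298
```

```bash
python3 w.py w2
```

```text
[[314.0, 300.9], [393.1, 227.2], [406.0, 227.2], [691.5, 164.3]] [0.5722 0.017  0.2087] 4.1167 [ 0.09 -0.09  0.24]
cap_top [([307.3, 316.4], 0.81)]
hook []
stud_zone [([226.8, 412.9], 0.86)]
```

View pics/w2.png

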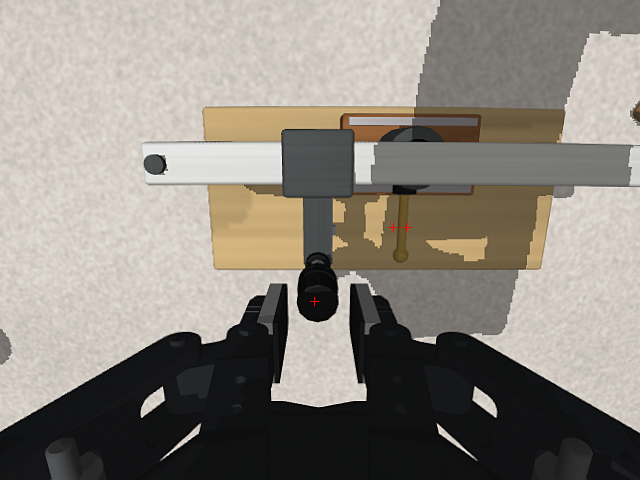

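Request:
jog_arm([
  [0.24, [0, 0, 0], [0, 0, 0]],
  [0.22, [0, 0, 0], [0, 0, 0]],
  [0.2, [0, 0, 0], [0, 0, 0]],
  [0.15, [0, 0, 0], [0, 0, 0]],
  [0, [0, 0, 0], [0, 0, 0]],
  [0, [0, 0, 0], [0, 0, 0]],
  [0, [0, 0, 0], [0, 0, 0]],
  [0, [0, 0, 0], [0, 0, 0]],
])

```text
clock: 4.98
position: [0.5718, 0.017, 0.2082]
eef_rot: [[0.075, 0.003, -0.997], [0.997, 0.0, 0.075], [0.001, -1.0, -0.003]]
ft_force: [0.4, -0.3, 0.5]
gripper_width: -0.007
```

```bash
python3 w.py w3; python3 - <<'E'
from h import *
r=robot.read_camera("scene"); a=r["color"][190:310,260:420,::-1]
cv2.imwrite("pics/s3.png",cv2.resize(a,None,fx=5,fy=5,interpolation=cv2.INTER_CUBIC))
E
```

```text
[[314.1, 302.4], [393.3, 228.0], [406.2, 228.0], [692.3, 165.2]] [0.5718 0.017  0.2082] 4.9833 [ 0.4  -0.26  0.48]
cap_top []
hook []
stud_zone [([230.0, 410.2], 0.94)]
```

View pics/w3.png

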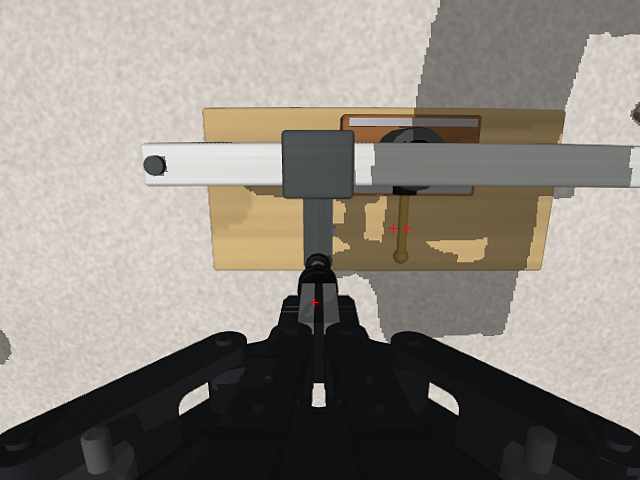

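View pics/s3.png

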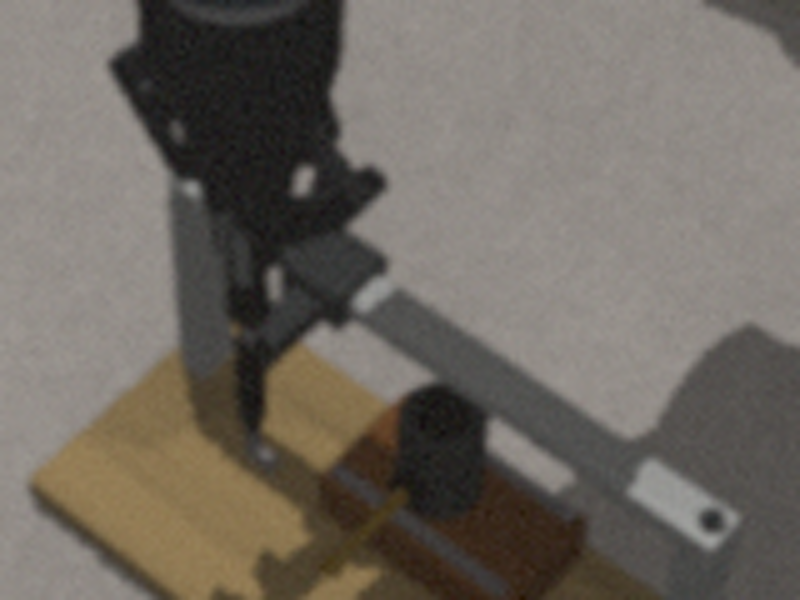

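```bash
python3 - <<'E'
from h import *
print(robot.tips_ahead)
r=robot.read_camera("wrist"); M=np.array(r["mount"]); C=np.linalg.inv(M)
for y in (-.02,0,.006,.025): print(y,proj([[0,y,-.011],[0,y,0],[0,y,.011]],r,C).round(1).tolist())
R1=np.array([[0.075,0.003,-0.997],[0.997,0,0.075],[0.001,-1,-.003]]);R2=np.array([[0.075,0.004,-0.997],[0.997,0,0.075],[0.001,-1,-.004]])
obs=[(R1,[.5715,.0164,.2711],(319.5,257)),(R2,[.5722,.0170,.2087],(317.5,303))]
def cm(R,p):
    T=np.eye(4);T[:3,:3]=R;T[:3,3]=p;return np.linalg.inv(T@M)
f=lambda X:np.concatenate([(proj([X],r,cm(R,p))[0]-u) for R,p,u in obs])
o=least_squares(f,[.57,.016,.21]);print(o.x,o.fun)
for z in(.197,.205,.212): 
  g=lambda v:f([v[0],v[1],z]);o=least_squares(g,[.57,.016]);print(z,o.x,o.fun.round(1))
E
```

```text
0.025
-0.02 [[316.9, 348.0], [316.9, 322.2], [316.8, 295.2]]
0 [[317.1, 323.5], [317.1, 300.3], [317.1, 276.2]]
0.006 [[317.2, 317.3], [317.2, 294.8], [317.1, 271.4]]
0.025 [[317.3, 300.0], [317.3, 279.4], [317.3, 258.2]]
[0.56862891 0.01750157 0.21940031] [-0.3279741  -0.0100757   0.23320969  0.00717128]
0.197 [0.57774454 0.0168053 ] [-0.4  3.   0.3 -2.3]
0.205 [0.57450111 0.01705268] [-0.4  2.1  0.3 -1.6]
0.212 [0.57165252 0.01727027] [-0.4  1.1  0.3 -0.8]
```

```bash
python3 - <<'E'
import cv2
for n in("w2","w3"):
    a=cv2.imread(f"pics/{n}_raw.png")[235:385,220:420]; a=cv2.convertScaleAbs(a,alpha=2.5,beta=10)
    cv2.imwrite(f"pics/{n}z.png",cv2.resize(a,None,fx=4,fy=4,interpolation=cv2.INTER_CUBIC))
E
```

```text
(no output)
```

View pics/w2z.png

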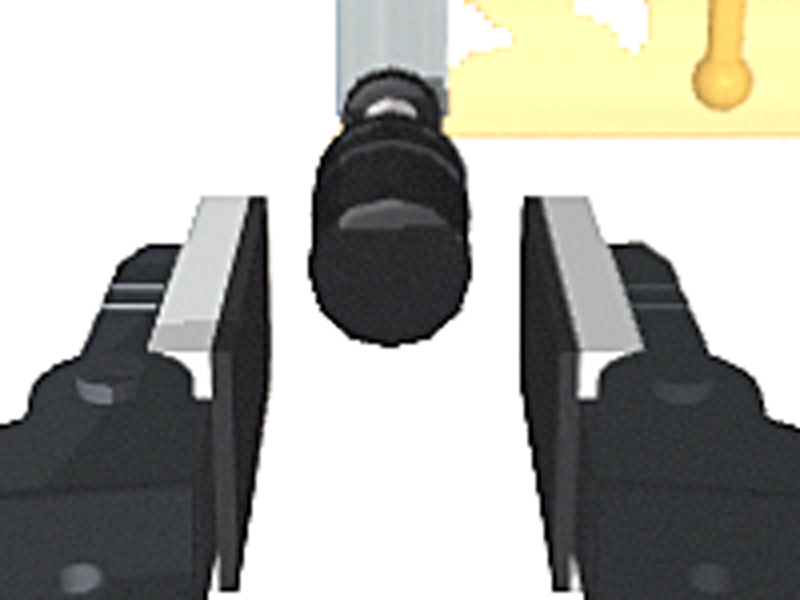

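View pics/w3z.png

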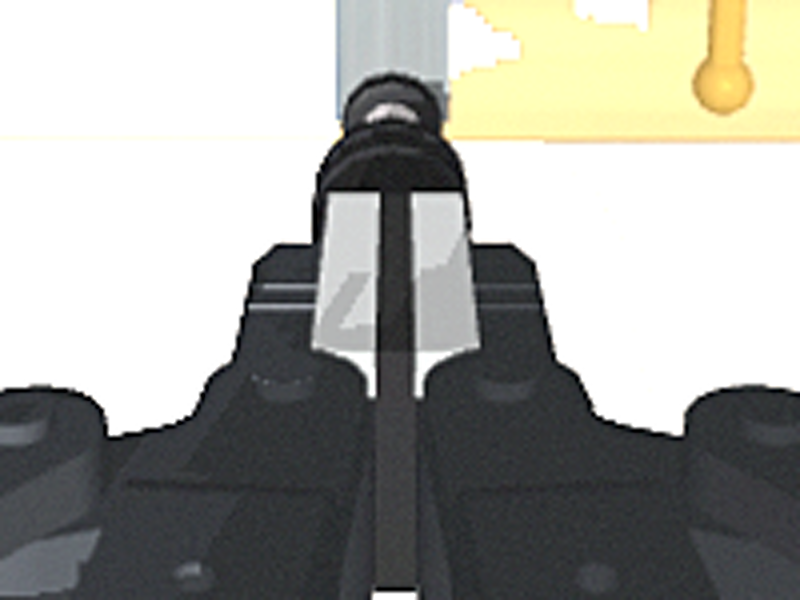

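Request:
jog_arm([
  [0, [0, 0.001, 0], [0, 0, 0]],
  [0, [0, 0.002, 0], [0, 0, 0]],
  [0, [0, 0.003, 0], [0, 0, 0]],
  [0, [0, 0.004, 0], [0, 0, 0]],
  [0, [0, 0.005, 0], [0, 0, 0]],
  [0, [0, 0.005, 0], [0, 0, 0]],
  [0, [0, 0.005, 0], [0, 0, 0]],
  [0, [0, 0.005, 0], [0, 0, 0]],
])

```text
clock: 5.95
position: [0.5719, 0.017, 0.2043]
eef_rot: [[0.075, 0.004, -0.997], [0.997, 0.0, 0.075], [0.001, -1.0, -0.003]]
ft_force: [-1.2, -0.2, 3.1]
gripper_width: -0.002
```

```bash
python3 w.py w4; python3 - <<'E'
import cv2
a=cv2.imread("pics/w4_raw.png")[235:385,220:420]; a=cv2.convertScaleAbs(a,alpha=2.5,beta=10)
cv2.imwrite("pics/w4z.png",cv2.resize(a,None,fx=4,fy=4,interpolation=cv2.INTER_CUBIC))
E
```

```text
[[314.0, 306.2], [394.3, 229.0], [407.3, 229.0], [699.2, 165.6]] [0.5719 0.017  0.2043] 5.95 [-1.18 -0.19  3.11]
cap_top []
hook []
stud_zone [([230.9, 415.0], 0.6)]
```

View pics/w4z.png

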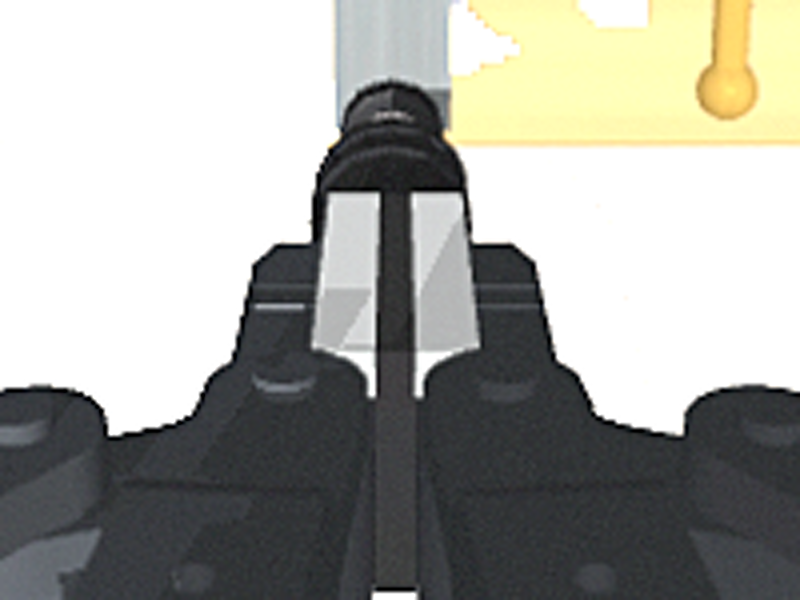

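Request:
jog_arm([
  [0, [0, -0.015, 0], [0, 0, 0]],
  [0.2, [0, -0.02, 0], [0, 0, 0]],
  [0.4, [0, -0.02, 0], [0, 0, 0]],
  [0.4, [0, -0.02, 0], [0, 0, 0]],
  [0.4, [0, -0.02, 0], [0, 0, 0]],
  [0.4, [0, -0.01, 0], [0, 0, 0]],
  [0.4, [0, 0.01, 0], [0, 0, 0]],
  [0.4, [0, 0.023, 0], [0, 0, 0]],
])

```text
clock: 6.82
position: [0.5713, 0.017, 0.1843]
eef_rot: [[0.075, 0.002, -0.997], [0.997, 0.0, 0.075], [0.001, -1.0, -0.002]]
ft_force: [-0.5, 0.0, -0.2]
gripper_width: 0.401
```

Request:
jog_arm([
  [0.35, [0, 0, 0], [0, 0, 0]],
  [0.3, [0, 0, 0], [0, 0, 0]],
  [0.25, [0, 0, 0], [0, 0, 0]],
  [0.2, [0, 0, 0], [0, 0, 0]],
  [0.15, [0, 0, 0], [0, 0, 0]],
  [0, [0, 0, 0], [0, 0, 0]],
  [0, [0, 0, 0], [0, 0, 0]],
  [0, [0, 0, 0], [0, 0, 0]],
])

```text
clock: 7.48
position: [0.5715, 0.017, 0.1846]
eef_rot: [[0.075, 0.003, -0.997], [0.997, 0.0, 0.075], [0.001, -1.0, -0.003]]
ft_force: [-0.2, -1.0, 1.0]
gripper_width: 0.185
```

```bash
python3 w.py w5; python3 - <<'E'
import cv2
a=cv2.imread("pics/w5_raw.png")[235:385,220:420]; a=cv2.convertScaleAbs(a,alpha=2.5,beta=10)
cv2.imwrite("pics/w5z.png",cv2.resize(a,None,fx=4,fy=4,interpolation=cv2.INTER_CUBIC))
E
```

```text
[[313.4, 330.7], [399.7, 236.0], [413.7, 236.0], [737.3, 169.6]] [0.5715 0.017  0.1846] 7.4833 [-0.18 -0.96  0.96]
cap_top []
hook []
stud_zone [([238.4, 419.8], 0.89)]
```

View pics/w5z.png

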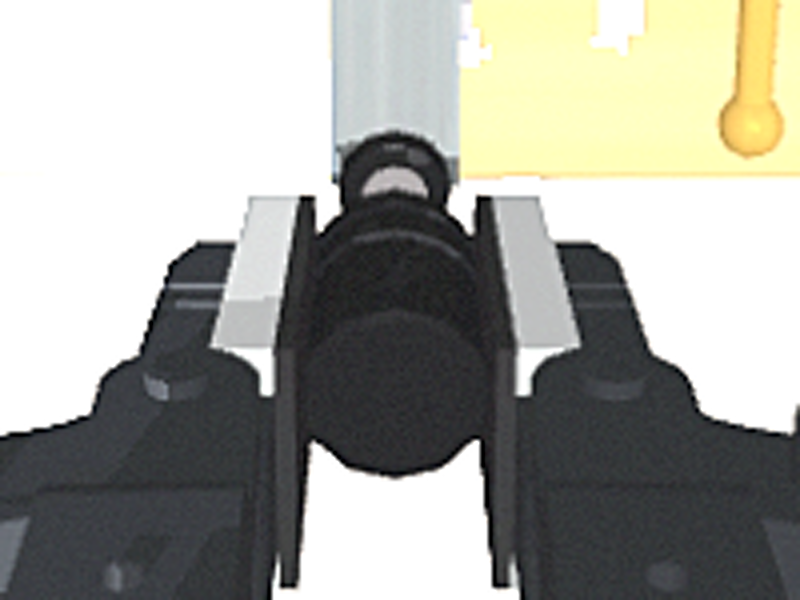

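Request:
jog_arm([
  [0, [0, 0.003, 0], [0, 0, 0]],
  [0, [0, 0.006, 0], [0, 0, 0]],
  [0, [0, 0.009, 0], [0, 0, 0]],
  [0, [0, 0.012, 0], [0, 0, 0]],
  [0, [0, 0.015, 0], [0, 0, 0]],
  [0, [0, 0.017, 0], [0, 0, 0]],
  [0, [0, 0.017, 0], [0, 0, 0]],
  [0, [0, 0.017, 0], [0, 0, 0]],
])

```text
clock: 8.35
position: [0.5716, 0.017, 0.171]
eef_rot: [[0.075, 0.003, -0.997], [0.997, 0.0, 0.075], [0.001, -1.0, -0.003]]
ft_force: [-2.0, -0.6, 6.6]
gripper_width: 0.186
```

Request:
jog_arm([
  [0, [0.008, 0, 0], [0, 0, 0]],
  [0, [0.018, 0, 0], [0, 0, 0]],
  [0, [0.028, 0, 0], [0, 0, 0]],
  [0, [0.038, 0, 0], [0, 0, 0]],
  [0, [0.048, 0, 0], [0, 0, 0]],
  [0, [0.055, 0, 0], [0, 0, 0]],
  [0, [0.06, 0, 0], [0, 0, 0]],
  [0, [0.06, 0, 0], [0, 0, 0]],
])

```text
clock: 9.02
position: [0.5753, 0.0656, 0.1711]
eef_rot: [[0.075, 0.003, -0.997], [0.997, 0.001, 0.075], [0.001, -1.0, -0.003]]
ft_force: [-2.4, 2.3, 5.6]
gripper_width: 0.186
```

```bash
python3 w.py w6
```

```text
[[163.2, 350.0], [331.8, 240.7], [346.6, 240.8], [669.0, 170.0]] [0.5753 0.0656 0.1711] 9.0167 [-2.36  2.29  5.64]
cap_top [([333.8, 319.7], 0.79)]
hook []
stud_zone [([244.3, 356.2], 0.96)]
```

View pics/w6.png

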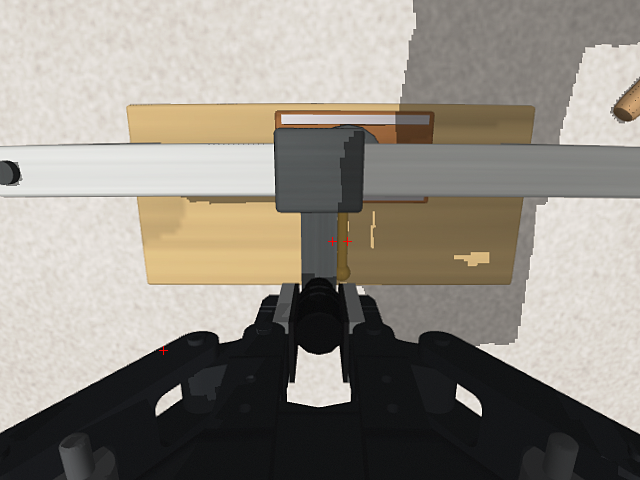

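Request:
jog_arm([
  [0, [0.001, 0, 0], [0, 0, 0]],
  [0, [0.002, 0, 0], [0, 0, 0]],
  [0, [0.003, 0, 0], [0, 0, 0]],
  [0, [0.004, 0, 0], [0, 0, 0]],
  [0, [0.005, 0, 0], [0, 0, 0]],
  [0, [0.006, 0, 0], [0, 0, 0]],
  [0, [0.007, 0, 0], [0, 0, 0]],
  [0, [0.008, 0, 0], [0, 0, 0]],
])

```text
clock: 9.88
position: [0.5758, 0.0717, 0.1713]
eef_rot: [[0.075, 0.003, -0.997], [0.997, 0.001, 0.075], [0.001, -1.0, -0.003]]
ft_force: [-2.8, -1.5, 6.4]
gripper_width: 0.184
```

Request:
jog_arm([
  [0, [0.0003, 0, 0], [0, 0, 0]],
  [0, [0.0006, 0, 0], [0, 0, 0]],
  [0, [0.001, 0, 0], [0, 0, 0]],
  [0, [0.0013, 0, 0], [0, 0, 0]],
  [0, [0.0016, 0, 0], [0, 0, 0]],
  [0, [0.002, 0, 0], [0, 0, 0]],
  [0, [0.0023, 0, 0], [0, 0, 0]],
  [0, [0.0026, 0, 0], [0, 0, 0]],
])

```text
clock: 10.55
position: [0.576, 0.0736, 0.1713]
eef_rot: [[0.075, 0.003, -0.997], [0.997, 0.001, 0.075], [0.001, -1.0, -0.003]]
ft_force: [-2.7, -2.2, 6.2]
gripper_width: 0.189
```

Request:
jog_arm([
  [0, [0.0002, 0, 0], [0, 0, 0]],
  [0, [0.0003, 0, 0], [0, 0, 0]],
  [0, [0.0005, 0, 0], [0, 0, 0]],
  [0, [0.0006, 0, 0], [0, 0, 0]],
  [0, [0.0008, 0, 0], [0, 0, 0]],
  [0, [0.0009, 0, 0], [0, 0, 0]],
  [0, [0.001, 0, 0], [0, 0, 0]],
  [0, [0.0012, 0, 0], [0, 0, 0]],
])

```text
clock: 11.22
position: [0.576, 0.0744, 0.1715]
eef_rot: [[0.075, 0.003, -0.997], [0.997, 0.0, 0.075], [0.001, -1.0, -0.003]]
ft_force: [-2.0, -2.0, 5.8]
gripper_width: 0.187
```

Request:
jog_arm([
  [0, [0.0002, 0, 0], [0, 0, 0]],
  [0, [0.0003, 0, 0], [0, 0, 0]],
  [0, [0.0005, 0, 0], [0, 0, 0]],
  [0, [0.0006, 0, 0], [0, 0, 0]],
  [0, [0.0008, 0, 0], [0, 0, 0]],
  [0, [0.0009, 0, 0], [0, 0, 0]],
  [0, [0.001, 0, 0], [0, 0, 0]],
  [0, [0.0012, 0, 0], [0, 0, 0]],
])

```text
clock: 11.88
position: [0.5761, 0.0751, 0.1715]
eef_rot: [[0.075, 0.003, -0.997], [0.997, 0.0, 0.075], [0.0, -1.0, -0.003]]
ft_force: [-2.3, -1.1, 5.7]
gripper_width: 0.187
```

Request:
jog_arm([
  [0, [0.0002, 0, 0], [0, 0, 0]],
  [0, [0.0003, 0, 0], [0, 0, 0]],
  [0, [0.0005, 0, 0], [0, 0, 0]],
  [0, [0.0006, 0, 0], [0, 0, 0]],
  [0, [0.0008, 0, 0], [0, 0, 0]],
  [0, [0.0009, 0, 0], [0, 0, 0]],
  [0, [0.001, 0, 0], [0, 0, 0]],
  [0, [0.0012, 0, 0], [0, 0, 0]],
])

```text
clock: 12.55
position: [0.5762, 0.0759, 0.1716]
eef_rot: [[0.075, 0.003, -0.997], [0.997, -0.0, 0.075], [0.0, -1.0, -0.003]]
ft_force: [-2.0, -1.5, 7.2]
gripper_width: 0.185
```

Request:
jog_arm([
  [0, [0.0002, 0, 0], [0, 0, 0]],
  [0, [0.0003, 0, 0], [0, 0, 0]],
  [0, [0.0005, 0, 0], [0, 0, 0]],
  [0, [0.0006, 0, 0], [0, 0, 0]],
  [0, [0.0008, 0, 0], [0, 0, 0]],
  [0, [0.0009, 0, 0], [0, 0, 0]],
  [0, [0.001, 0, 0], [0, 0, 0]],
  [0, [0.001, 0, 0], [0, 0, 0]],
])

```text
clock: 13.22
position: [0.5762, 0.0762, 0.1716]
eef_rot: [[0.075, 0.003, -0.997], [0.997, -0.001, 0.075], [-0.001, -1.0, -0.003]]
ft_force: [-2.7, -2.2, 6.0]
gripper_width: 0.19
```

```bash
python3 w.py w7;python3 - <<'E'
import cv2
a=cv2.imread("pics/w7_raw.png")[120:300,220:440]; a=cv2.convertScaleAbs(a,alpha=2,beta=10)
cv2.imwrite("pics/w7z.png",cv2.resize(a,None,fx=3.3,fy=3.3,interpolation=cv2.INTER_CUBIC))
E
```

```text
[[131.9, 348.7], [316.3, 240.6], [331.1, 240.6], [645.7, 169.3]] [0.5762 0.0762 0.1716] 13.2167 [-2.68 -2.18  5.97]
cap_top [([334.2, 314.9], 0.58)]
hook []
stud_zone []
```

View pics/w7z.png

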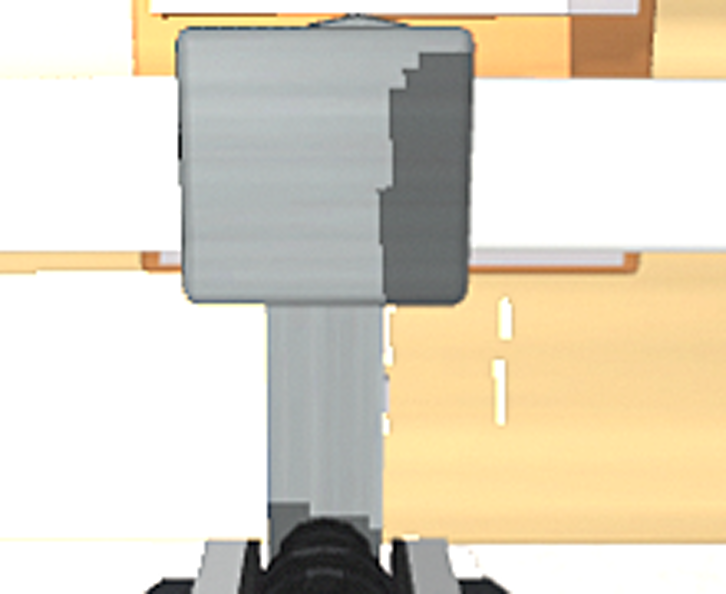

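Request:
jog_arm([
  [0, [0.0002, 0, 0], [0, 0, 0]],
  [0, [0.0003, 0, 0], [0, 0, 0]],
  [0, [0.0005, 0, 0], [0, 0, 0]],
  [0, [0.0006, 0, 0], [0, 0, 0]],
  [0, [0.0008, 0, 0], [0, 0, 0]],
  [0, [0.0009, 0, 0], [0, 0, 0]],
  [0, [0.001, 0, 0], [0, 0, 0]],
  [0, [0.001, 0, 0], [0, 0, 0]],
])

```text
clock: 14.08
position: [0.5762, 0.0764, 0.1717]
eef_rot: [[0.075, 0.003, -0.997], [0.997, -0.002, 0.075], [-0.002, -1.0, -0.003]]
ft_force: [-2.9, -4.0, 4.7]
gripper_width: 0.187
```

```bash
python3 -c "
from h import *
s=robot.sense()
for k in ('position','eef_rot','ft_force','wrist_torque'): print(k,s[k].round(4).tolist())"
```

```text
position [0.5762, 0.0764, 0.1717]
eef_rot [[0.0749, 0.0028, -0.9972], [0.9972, -0.0018, 0.0749], [-0.0016, -1.0, -0.0029]]
ft_force [-2.8685, -4.0408, 4.7301]
wrist_torque [-0.5651, 0.3482, 0.0373]
```

Request:
jog_arm([
  [0, [0, 0, 0], [0, 0, 0]],
  [0, [-0.0001, 0, 0], [0, 0, 0]],
  [0, [-0.0002, -0.001, 0], [0, 0, 0]],
  [0, [-0.0002, -0.002, 0], [0, 0, 0]],
  [0, [-0.0002, -0.003, 0], [0, 0, 0]],
  [0, [-0.0002, -0.004, 0], [0, 0, 0]],
  [0, [-0.0002, -0.005, 0], [0, 0, 0]],
  [0, [-0.0002, -0.005, 0], [0, 0, 0]],
])

```text
clock: 14.75
position: [0.5762, 0.0762, 0.1758]
eef_rot: [[0.075, 0.003, -0.997], [0.997, -0.002, 0.075], [-0.002, -1.0, -0.003]]
ft_force: [-2.3, -1.1, 5.1]
gripper_width: 0.186
```

Request:
jog_arm([
  [0, [0, -0.0004, 0], [0, 0, 0]],
  [0, [0, -0.0008, 0], [0, 0, 0]],
  [0, [0, -0.0012, 0], [0, 0, 0]],
  [0, [0, -0.0016, 0], [0, 0, 0]],
  [0, [0, -0.002, 0], [0, 0, 0]],
  [0, [0, -0.002, 0], [0, 0, 0]],
  [0, [0, -0.002, 0], [0, 0, 0]],
  [0, [0, -0.002, 0], [0, 0, 0]],
])

```text
clock: 15.42
position: [0.5761, 0.0762, 0.1774]
eef_rot: [[0.075, 0.003, -0.997], [0.997, -0.002, 0.075], [-0.002, -1.0, -0.003]]
ft_force: [-1.0, -1.1, 5.1]
gripper_width: 0.185
```

Request:
jog_arm([
  [0.19, [0, 0, 0], [0, 0, 0]],
  [0.2, [0, 0, 0], [0, 0, 0]],
  [0.23, [0, 0, 0], [0, 0, 0]],
  [0.27, [0, 0, 0], [0, 0, 0]],
  [0.32, [0, 0, 0], [0, 0, 0]],
  [0.38, [0, 0, 0], [0, 0, 0]],
  [0.42, [0, 0, 0], [0, 0, 0]],
  [0.45, [0, 0, 0], [0, 0, 0]],
])

```text
clock: 16.08
position: [0.5761, 0.0762, 0.1773]
eef_rot: [[0.075, 0.003, -0.997], [0.997, -0.002, 0.075], [-0.002, -1.0, -0.003]]
ft_force: [-0.5, 0.6, 0.4]
gripper_width: 0.452
```

```bash
python3 w.py w8;python3 - <<'E'
import cv2
a=cv2.imread("pics/w8_raw.png")[200:380,210:430]; a=cv2.convertScaleAbs(a,alpha=2,beta=10)
cv2.imwrite("pics/w8z.png",cv2.resize(a,None,fx=3.3,fy=3.3,interpolation=cv2.INTER_CUBIC))
E
```

```text
[[139.8, 339.7], [316.6, 238.5], [331.0, 238.5], [635.6, 168.4]] [0.5761 0.0762 0.1773] 16.0833 [-0.49  0.57  0.39]
cap_top [([336.9, 315.8], 0.82)]
hook []
stud_zone []
```

View pics/w8z.png

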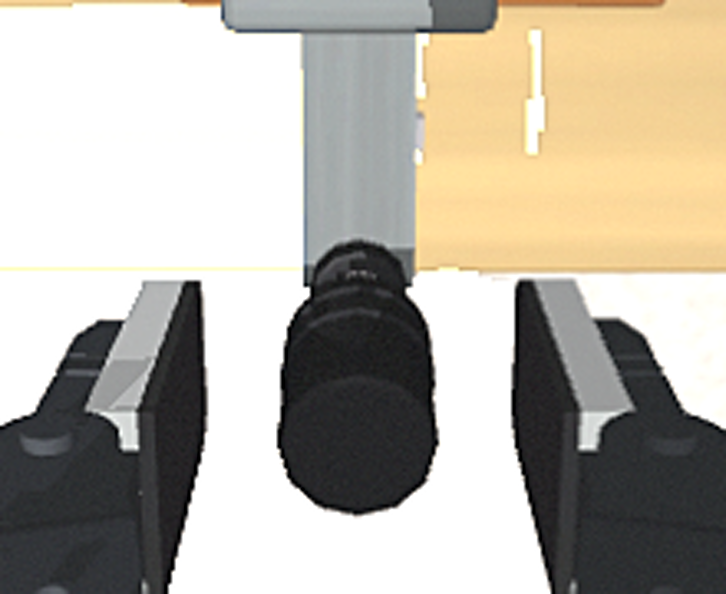

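Request:
jog_arm([
  [0.45, [0, -0.02, 0], [0, 0, 0]],
  [0.45, [0, -0.05, 0], [0, 0, 0]],
  [0.45, [0, -0.1, 0], [0, 0, 0]],
  [0.45, [0, -0.15, 0], [0, 0, 0]],
  [0.45, [0, -0.2, 0.05], [0, 0, 0]],
  [0.45, [0, -0.2, 0.1], [0, 0, 0]],
  [0.45, [0, -0.2, 0.15], [0, 0, 0]],
  [0.45, [0, -0.2, 0.15], [0, 0, 0]],
])

```text
clock: 16.95
position: [0.4509, 0.0855, 0.3375]
eef_rot: [[0.074, 0.001, -0.997], [0.997, -0.002, 0.074], [-0.002, -1.0, -0.001]]
ft_force: [0.3, -0.0, -1.2]
gripper_width: 0.453
```

```bash
python3 - <<'E'
from h import *
r=robot.read_camera("scene"); print(robot.sense()["clock"])
cv2.imwrite("pics/s9_raw.png",r["color"][:,:,::-1])
a=r["color"][200:320,260:420,::-1]; a=cv2.convertScaleAbs(a,alpha=1.8,beta=10)
cv2.imwrite("pics/s9.png",cv2.resize(a,None,fx=5,fy=5,interpolation=cv2.INTER_CUBIC))
b=cv2.convertScaleAbs(cv2.imread("pics/scene0.png")[200:320,250:410],alpha=1.8,beta=10)
cv2.imwrite("pics/s0.png",cv2.resize(b,None,fx=5,fy=5,interpolation=cv2.INTER_CUBIC))
q=np.load("q.npy")
for d in(0,.0065,.009): print(d,((proj(rigP(q,[[0,.0015,.212-d],[0,.0015,.182-d],[0,.0015,.164],[0,.0015,.079-d]]),r)-[260,200])*5).round().tolist())
print(robot.pinpoint("cap_top","scene"))
w=robot.read_camera("wrist"); cv2.imwrite("pics/w9.png",cv2.convertScaleAbs(w["color"][:,:,::-1],alpha=1.3))
E
```

```text
17.0
0 [[357.0, 289.0], [356.0, 332.0], [355.0, 357.0], [353.0, 466.0]]
0.0065 [[357.0, 299.0], [356.0, 341.0], [355.0, 357.0], [352.0, 474.0]]
0.009 [[357.0, 302.0], [356.0, 345.0], [355.0, 357.0], [352.0, 477.0]]
[{'point': [262.7, 331.4], 'confidence': 0.61}]
```

View pics/s9.png

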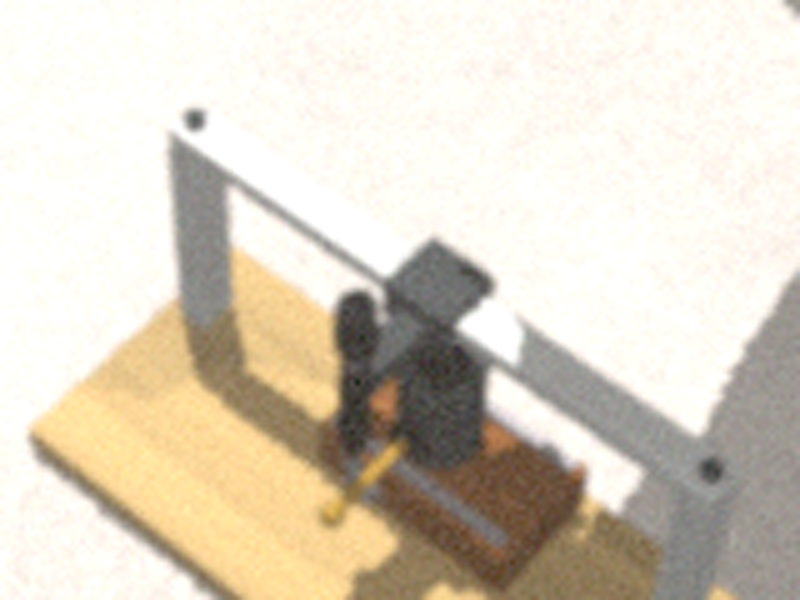

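View pics/s0.png

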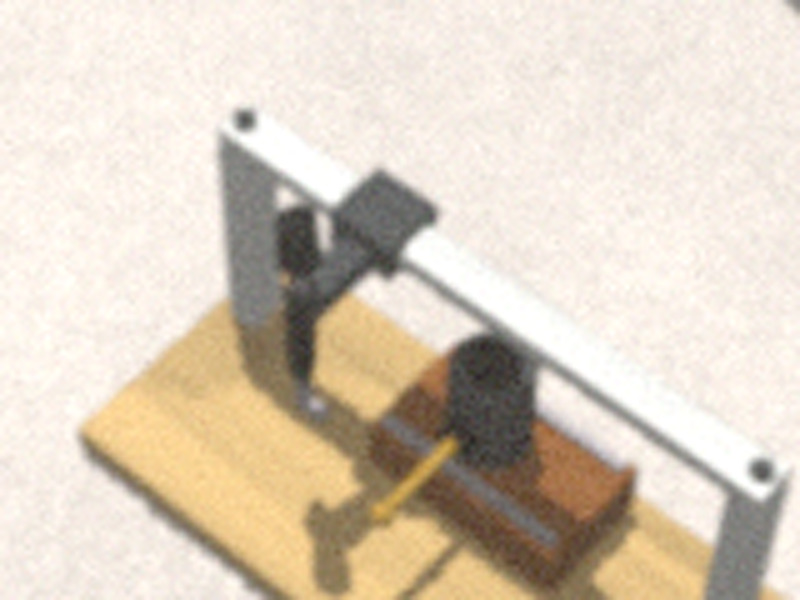

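View pics/w9.png

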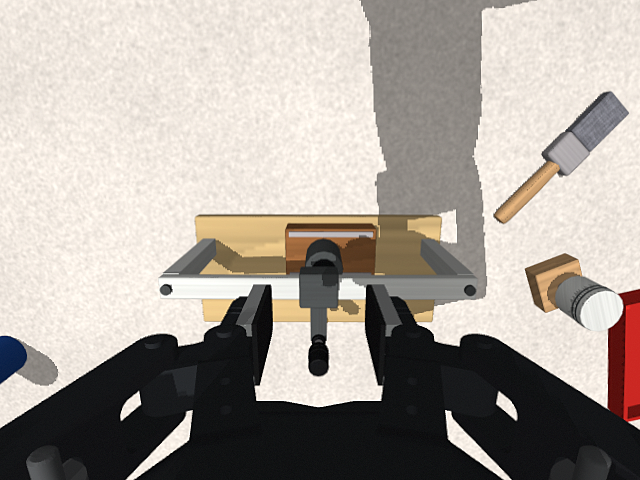

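```bash
python3 - <<'E'
from h import *
for n in("w5","w6","w7","w8"):
    a=cv2.imread(f"pics/{n}_raw.png",0).astype(float)
    p=[]
    for c in range(310,328):
        col=a[325:380,c]; th=60; i=np.where((col[:-1]<th)&(col[1:]>=th))[0]
        p.append(np.nan if len(i)==0 else 325+i[0]+(th-col[i[0]])/(col[i[0]+1]-col[i[0]]))
    w=[]
    for r_ in (338,342):
        row=a[r_,285:355]; 
    print(n,np.round(np.nanmax(p),2),np.round(p[4:14],1))
# averaged scene frames
fr=np.mean([robot.read_camera("scene")["color"].astype(float) for _ in range(10)],0)
cv2.imwrite("pics/s10_raw.png",fr[:,:,::-1].astype(np.uint8))
a=cv2.convertScaleAbs(fr[235:300,310:360,::-1],alpha=1.8,beta=10)
cv2.imwrite("pics/s10.png",cv2.resize(a,None,fx=9,fy=9,interpolation=cv2.INTER_CUBIC))
print(robot.sense()["clock"])
E
```

```text
w5 354.16 [353.2 353.7 353.7 354.  354.2 354.1 353.9 353.6 353.4 353.3]
w6 354.02 [353.2 353.1 353.7 353.7 354.  354.  353.8 353.3 353.3 353.1]
w7 354.14 [353.2 353.4 353.7 354.  354.1 353.9 353.6 353.3 353.1 352.9]
w8 355.67 [355.  355.1 355.1 355.7 355.6 355.6 355.3 355.1 354.8 354.6]
17.6
```

View pics/s10.png

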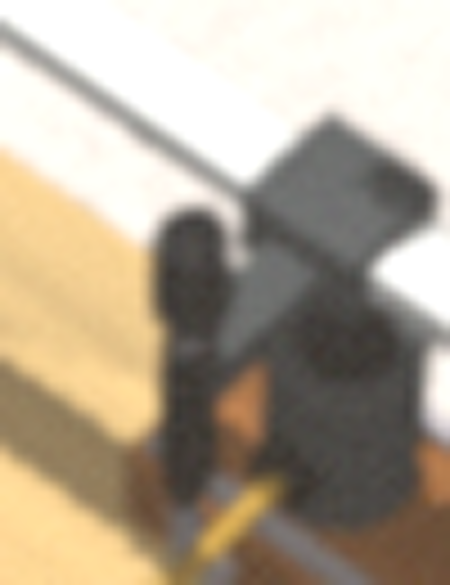

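```bash
python3 - <<'E'
from h import *
s=robot.sense(); r=robot.read_camera("wrist"); M=np.array(r["mount"])
def cm(R,p):
    T=np.eye(4);T[:3,:3]=R;T[:3,3]=p;return np.linalg.inv(T@M)
th=np.linspace(0,2*np.pi,200)
def bot(x,y,z,R,p):
    return proj(np.c_[x+.009*np.cos(th),y+.009*np.sin(th),0*th+z],r,cm(R,p))[:,1].max()
R8=np.array([[0.075,.003,-.997],[.997,-.002,.075],[-.002,-1,-.003]]);p8=np.array([.5761,.0762,.1773])
a=cv2.cvtColor(r["color"],cv2.COLOR_RGB2GRAY).astype(float)
p=[]
for c in range(312,326):
    col=a[350:400,c]; t=60; i=np.where((col[:-1]<t)&(col[1:]>=t))[0]
    p.append(350+i[0]+(t-col[i[0]])/(col[i[0]+1]-col[i[0]]) if len(i) else np.nan)
obs=np.nanmax(p)
R5=np.array([[0.075,.003,-.997],[.997,0,.075],[.001,-1,-.003]]);p5=np.array([.5715,.017,.1846])
o=least_squares(lambda v:[bot(v[0],.017,.212,R5,p5)-354.16],[.571]);x5=o.x[0];print("x5",x5)
x8=x5+.0592*np.tan(np.radians(4.3))
for d in(0,.005,.0065,.008,.009): print(d,"w8",bot(x8,.0762,.212-d,R8,p8).round(2),"now",bot(x8,.0762,.212-d,s["eef_rot"],s["position"]).round(2))
print("obs w8 355.67 now",obs, s["clock"])
E
```

```text
x5 0.5715829844287774
0 w8 365.27 now 379.51
0.005 w8 357.19 now 375.94
0.0065 w8 354.87 now 374.88
0.008 w8 352.6 now 373.84
0.009 w8 351.12 now 373.15
obs w8 355.67 now 374.46153846153845 17.6
```

```bash
python3 -c "
from bench import robot
print(robot.sense()['ft_force'].round(2)); print(robot.hand_in())"
```

```text
[0.14 0.72 0.32]
the job is handed in; nothing more can be done
None
```

The probe is hooked on the coil's stud, the gripper has let go, and I handed the job in at about 17.7 s. `hand_in` gives no verdict.

**What I did:**
- **Press:** I pinched the plunger cap and pressed it about 13.5 mm.
- **Slide:** I slid the carriage about 59 mm along the rail, in steps of about 0.8 mm near the end. I stopped when the movement stalled and the sideways force rose from the roughly 1–2 N of sliding drag to 4 N. That puts about 2 N on the stud at the end-of-move reading.
- **Let up:** I backed off 0.2 mm, let the plunger up to about 7 mm while still holding it, opened the fingers and moved clear.

**Last checks:**
- The wrist pictures put the plunger's rest depth at about 6.0 mm just after release and 7.1 mm after moving away. Both fit a caught stud (6.5 mm) better than a tip-only catch (9 mm) or a miss (0).
- The scene picture shows the probe up against the stud, though it was too coarse to tell 6.5 from 9 mm by itself.
- The wire brush, the piston and the spray can were not touched.

**What disagreed:**
- **First grasp:** It closed on air above the cap, because the fingertips were about 30 mm higher than the stated distance ahead of the tool point. I pushed the cap down about 4 mm with shut fingers to find the contact. That force was 3 N, and I let the cap rise before gripping it again lower down.
- **Stand's foot:** It fitted about 21 mm to the −x side of the stand's origin, so I worked from the rail instead.

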